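Unbolt the work rest and tilt its board to the gauge pointer

ROBOT

A 6-joint arm with a two-finger parallel gripper is mounted at the origin on the work surface. World frame = base frame: x ahead of the robot, y to its left, z up, the work surface at z = 0. Lengths are in m, angles in rad, forces in N, time in s.
With the tool pointing down it reaches from about 0.425 to 0.95 m from the base axis. Payload 3.5 kg.
Tool frame: the origin (TCP) lies at the very end of the fingers, on their centre line; the grasp point (between the pads) lies 19 mm behind it; z points along the fingers, y is the direction in which the jaws open and shut (so a half turn about z gives the same grasp; the last joint's range is limited). The gripper opens to 85 mm and grips with 20 to 120 N. Pads are 22 mm wide; open, the fingers measure 114 mm over their backs; the gripper's body (76 mm by 85 mm) begins 54 mm behind the grasp point. The pads swing forward as they close: fully open they stand 13 mm farther back than shut.
Start: joints at [-1.388, 0.286, 1.577, -0, 1.279, -0.15], TCP at [0.221, -0.638, 0.196] pointing down, gripper open.
Joint ranges: [-2.77, 2.77], [-0.9, 2.22], [0.21, 2.48], [-1.53, 4.67], [0.24, 2.81], [-2.84, 2.84]. Speed limits (rad/s): [2.79, 2.79, 3.14, 3.14, 3.14, 3.14].

INTERFACE

Orientations are given as a unit quaternion [x, y, z, w].
In Python, from plant import get_state, read_camera, get_calibration, ticket, search_frame, cut_out, pinpoint gives the robot as it stands.
- The arm moves only by the tool move_arm, never from a script. Its argument "plan" is a list that holds one entry, the list of rows, each a list of 7 numbers: the turn, a rotation vector about the tool's x, y, z in degrees, then the shift along the tool's x, y, z in m, then the finger opening in m, from 0 to 0.0854. In form: [[[ax, ay, az, x, y, z, hand], ...]]. A call has exactly 5 rows; each row is the pose to reach, as a shift and turn from the pose measured when the call began, along the tool's axes at that moment; what a row does not reach only later rows make up. A row lasts 1/8 s, in which the tool goes at most 62.5 mm and 10.7 degrees, less where a joint would pass 70% of its speed; a pose out of reach is approached as far as the arm can. A call with a gripper value outside its range is refused whole. The fingers move at their own pace and stop on an object; "force" is the grip in N (left out, the last holds). Time passes only in rows, so rows that repeat a pose let the fingers close, or fill a call up. It gives the time, the measured TCP pose, the force and the opening at its end, in the units of the state.
- get_state(): the state, without advancing time (a new reading comes with each control period).
- read_camera(name): name is "scene" or "side" or "wrist"; returns the picture (480x640x3 uint8, red, green, blue); there is no depth.
- get_calibration(name): a dict with "mtx" (3x3 intrinsics, pixels), "extrinsics" (4x4, takes a point from camera to world coordinates); the wrist camera has in their place "hand_eye" (4x4, takes a point from camera to tool coordinates, whose origin is the TCP and whose axes are the flange's). Camera axes: x right, y up, looking along -z (the intrinsics and any distortion apply to the point x, -y, -z); pixel columns grow to the right and rows downward; lengths in m; the calibration is good to about 2 mm. A picture is of the moment at which its call begins: read the wrist's pose just before it. get_calibration takes no time and is no camera call.
- ticket.sign_off(): hands the job in, once; it reports no verdict.
Trained networks look in the newest picture that a camera, given by its name, has taken for a name from the list of things; names that differ only in an ending like _2 or _b are one class to them, and where a whole thing is asked for, a point or a joint stands for the part that bears it (a point fixed in the world has none). Each returns a list of dicts, best first, with "p" (0 to 1); they miss things now and then, are a little off and sometimes report something else, mostly with a low value. They report only what shows in the picture. A call takes as long as a camera call.
- search_frame(camera, query): "centre" ([column, row] in pixels, amid what is visible of it).
- cut_out(camera, query): "pixels" (480x640 bool, what is visible of it) and "centre" ([column, row] in pixels, amid what is visible of it).
- pinpoint(camera, query): "centre" ([column, row] in pixels: a listed point, or the origin of a listed thing).
The state is a dict: "time": time; "qpos": joint angles; "dq": joint speeds; "joint_efforts": joint torques, N m; "eef_pos": TCP position; "tcp_rot": TCP orientation; "contact_force": force on the tool from outside, world axes, zero at the start; "wrist_torque": the same for the moment, N m; "opening": opening from 0.0 (shut) to 1.0 (fully open).
Only numpy, scipy, OpenCV 4.12 (cv2) and the standard library are available. Lean on these libraries where they do the work, as an engineer would, in place of code of your own. Each camera call takes 0.05 s, during which the arm holds its last target.

TASK

The tilting board of the work rest on the packing bench is bolted down flat. Lift the red bolt handle out of its notch, slide the bolt fully out, then tilt the board up by its blue knob until it lies parallel with the orange pointer on the gauge beside it, and let go so that it stays there. Do not shift the pointer, the bins, the tumbler or the marker.

Things in the scene. Friction and masses are not known exactly. Their poses are not given: they have to be found in the camera images.
- rest: Tilting work rest fixed to the bench; place and yaw vary. Grey base plate 250 (x) x 420 (y) x 15 mm, origin under its centre, z up, -x its front (robot side), +y its left. Carries the board (hinge axis along y at x 95, z 51 mm), right (-y) the bolt (axis along y at x -15, z 63.5 mm), left the white gauge quadrant (130 mm radius, at y 181 mm, up to 190 mm high) with the pointer.
- board (a joint): Board tilt (rad): 0 = flat (start), grows as the front edge rises, to 1.5. Stiff hinge: stays at any angle it is left at; raising takes about 6 N at the knob. With the bolt in it rises no more than 1 degree. Plywood with a paper sheet, about 0.4 kg, 170 long (10 to 180 mm in front of the hinge axis) x 220 wide x 12 mm.
- board_hinge (a point): Point on the board's hinge axis in the middle of its width (rest frame 95, 35, 51 mm). Axes turn with the board: -x from hinge to front edge and knob, y along the hinge, z out of the top face.
- board_knob (a point): Centre of the blue knob: cylinder 26 mm diameter, 30 mm long, axis along y (the hinge's direction), on a 10 mm stem in the middle of the board's front edge, 35 mm before the edge, 215 mm from the hinge axis, in the board's mid-plane. Pinch it from above on its two flat ends (30 mm apart); it may turn between the fingers. Axes as board_hinge.
- bolt (a joint): How far the bolt is drawn (m): 0 = locked (start), 0.040 = fully out at its stop. Slides along the rest's -y (right, away from the board), about 2 N, stays where left. Steel rod, 10 mm diameter; locked, its round end lies 18 mm over the board's right edge through a staple.
- bolt_handle (a joint): Lift angle of the bolt handle about the bolt's axis (rad): 0 = level, pointing to the rest's -x, in a notch between two steel cheeks; 1.5 = nearly upright. Below about 0.75 the cheeks stop the bolt from sliding; slide it at 1.0 or more. Stays where left; under 1 N at the knob. Starts at 0 to 0.25.
- bolt_axis (a point): Point on the bolt's axis where the handle stalk leaves it; slides with the bolt (locked: rest frame -15, -130, 63.5 mm). Axes parallel to the rest's.
- bolt_knob (a point): Centre of the red knob: cylinder 20 mm diameter, 24 mm long, axis along the rest's y, on the 8 mm stalk, 46 mm from the bolt's axis. Pinch it from above on its two flat ends; a gentle grip lets it turn between the fingers. The notch cheeks (12 mm along y each, 14 to 27 mm in front of the bolt's axis, tops 6 mm above it) stand either side of the stalk.
- pointer (a joint): Set angle of the orange pointer (rad), same zero, axis line and sense as joint board: the angle to which the board must be brought. Varies from 0.6 to 1.1. It can be shifted by a knock.
- pointer_tip (a point): Free end of the orange pointer, a flat bar 170 mm long, 10 mm high, 6 mm thick, pivoted on the board's hinge axis line 135 mm to the left (+y) of the board's middle, 22 mm clear of its left edge. Its -x axis points from pivot to tip, as the board's does from hinge to knob.
- blue_bin: Blue open stock bin 130 x 110 x 70 mm, bystander; origin under its centre.
- yellow_bin: Yellow open stock bin 130 x 110 x 70 mm, bystander; origin under its centre.
- tumbler: Clear plastic tumbler, 66 mm diameter, 100 mm high, standing, bystander; origin under its centre.
- marker: White and black marker pen 130 x 14 x 14 mm lying down, bystander; origin under its centre.

How it is judged:
On the way:
1. the bolt is drawn at least 32 mm while the board is still down flat (value of joint bolt above 0.032 m and value of joint board below 0.1 rad), for 0.2 s.
At the end, for the whole second after the job is handed in: The bolt is drawn at least 32 of its 40 mm, the board's tilt is within 0.09 rad (about 5 degrees) of the pointer's, and the board is at rest (value of joint bolt above 0.032 m and angle between the x axis of board_knob and the x axis of pointer_tip, either way round below 0.09 rad and velocity of joint board between -0.03 and 0.03 rad/s); the robot touches nothing.
It fails at once if the pointer's tip is shifted by more than 10 mm (distance of pointer_tip from where it was at the start of the episode above 0.01 m).
It fails at once if a bin, the tumbler or the marker is moved by more than 20 mm (distance of any of blue_bin, yellow_bin, tumbler, marker from where it was at the start of the episode above 0.02 m).
It also fails if it takes over 48 s, if anything falls off the work surface, if the arm or the gripper's body presses on something with over 40 N, if the wrist force passes 120 N, or if a joint passes its speed limit or range.

## Working session

There is one attempt and no reset: what is moved stays moved. The work goes in short steps, Python scripts to look and compute and a tool call to move; the robot and the scene stay as the last step left them, time stands still between calls to the robot, and variables do not carry over. Pictures are saved under pics/ and viewed, and the job is handed in when it is done.

Besides the shell and the picture viewer there is one more tool, called after "Request:" by a JSON object that holds its "op" and its "data". move_arm: Moves the arm, as the interface text tells. Its arguments: {"type":"object","properties":{"plan":{"type":"array","items":{"type":"array","items":{"type":"array","items":{"type":"number"}}}},"force":{"type":"number"}},"required":["plan"]}

```bash
ls; mkdir -p pics; python3 - <<'E'
from plant import *
import cv2
s=get_state();print(s)
for c in ["scene","side","wrist"]:
    im=read_camera(c); cv2.imwrite(f"pics/{c}0.png",im[:,:,::-1])
    k=get_calibration(c);print(c,k)
    for q in ["board_hinge","board_knob","bolt_axis","bolt_knob","pointer_tip","rest","blue_bin","yellow_bin","tumbler","marker"]:
        r=pinpoint(c,q);print(q,[(x["p"],x["centre"]) for x in r[:2]])
E
```

```text
pics
{'time': 0.0, 'qpos': array([-1.38804511e+00,  2.87171455e-01,  1.57816120e+00, -4.26262071e-06,
        1.27860682e+00, -1.49978564e-01]), 'dq': array([ 1.33670237e-03,  5.53234851e-05,  1.09058775e-03,  4.42334889e-04,
       -1.13693964e-04,  3.21257188e-05]), 'joint_efforts': array([-9.48247543e-04, -4.05980694e+01, -2.92626643e+01, -2.24670312e-04,
        5.85403031e-03,  3.34357225e-06]), 'eef_pos': array([ 0.22037708, -0.63723542,  0.19475197]), 'tcp_rot': array([ 9.86192469e-01,  1.65599024e-01, -2.12670175e-05, -1.17322023e-03]), 'contact_force': array([-0.53026853,  0.24510929, -0.63690307]), 'wrist_torque': array([ 0.0178173 , -0.01127744,  0.00284085]), 'opening': 1.0030900240830338}
scene {'mtx': array([[485.31232735,   0.        , 315.29603184],
       [  0.        , 485.31232735, 248.90308762],
       [  0.        ,   0.        ,   1.        ]]), 'extrinsics': array([[-0.2994053 , -0.63986054,  0.70776759,  1.39806576],
       [ 0.95396027, -0.21457997,  0.20955962,  0.255528  ],
       [ 0.01778382,  0.73792542,  0.67464791,  0.92662698],
       [ 0.        ,  0
[... 1175 characters left out ...]
72, [271.5, 182.2])]
marker [(0.97, [431.5, 351.4])]
wrist {'mtx': array([[361.57855488,   0.        , 319.18019923],
       [  0.        , 361.57855488, 244.89182706],
       [  0.        ,   0.        ,   1.        ]]), 'hand_eye': array([[ 4.95612802e-04,  9.65400890e-01,  2.60769774e-01,
         6.58827787e-02],
       [ 9.99997603e-01, -1.03456562e-03,  1.92951412e-03,
        -5.32705344e-04],
       [ 2.13253809e-03,  2.60768193e-01, -9.65399089e-01,
        -1.76965403e-01],
       [ 0.00000000e+00,  0.00000000e+00,  0.00000000e+00,
         1.00000000e+00]])}
board_hinge []
board_knob []
bolt_axis []
bolt_knob []
pointer_tip []
rest []
blue_bin []
yellow_bin []
tumbler []
marker []
```

View images.

View pics/scene0.png

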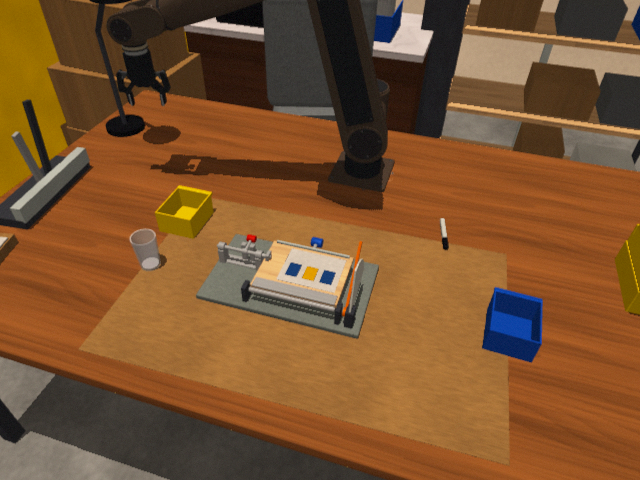

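View pics/side0.png

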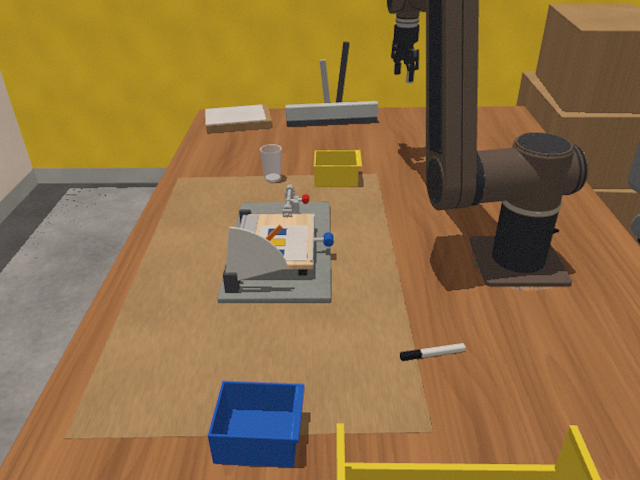

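```bash
cat > h.py <<'E'
import numpy as np, cv2
from scipy.spatial.transform import Rotation as R
from scipy.optimize import least_squares
from plant import *
F=np.diag([1,-1,-1])
def cam(c): 
    k=get_calibration(c); return k["mtx"],k["extrinsics"]
def proj(c,P):
    K,T=cam(c); p=(np.asarray(P)-T[:3,3])@T[:3,:3]; p=p@F; q=p@K.T; return q[...,:2]/q[...,2:]
def ray(c,uv):
    K,T=cam(c); d=np.linalg.inv(K)@[uv[0],uv[1],1]; return T[:3,3],T[:3,:3]@F@d
def tri(u1,u2):
    f=lambda X:np.r_[proj("scene",X)-u1,proj("side",X)-u2]
    s=least_squares(f,[0.55,0,0.05]); return s.x,s.fun
def onz(c,uv,z):
    o,d=ray(c,uv); return o+d*(z-o[2])/d[2]
E
python3 - <<'E'
from h import *
S=dict(board_hinge=[291.6, 296.4],board_knob=[314.2, 242.9],bolt_axis=[246.2, 249.1],bolt_knob=[252.7, 236.8],pointer_tip=[360.7, 238.4],rest=[287.9, 280.6],blue_bin=[507.6, 335.2],yellow_bin=[184.3, 220.4],tumbler=[151.5, 264.8],marker=[443.3, 234.3])
D=dict(board_hinge=[240.2, 236.4],board_knob=[328.9, 239.6],bolt_axis=[289.8, 202.5],bolt_knob=[301.3, 201.4],pointer_tip=[282.1, 229.3],rest=[281.5, 245.2],blue_bin=[258.4, 436.8],yellow_bin=[333.8, 178.4],tumbler=[271.5, 182.2],marker=[431.5, 351.4])
for k in S:
    x,f=tri(S[k],D[k]);print(k,x.round(4),f.round(1))
E
```

```text
board_hinge [ 0.6648 -0.0184  0.0587] [-0.2 -0.5 -0.3  0.5]
board_knob [ 0.4507 -0.0283  0.0441] [ 0.1  0.2  0.1 -0.2]
bolt_axis [ 0.5532 -0.1826  0.0617] [ 0.3  1.2  0.6 -1.1]
bolt_knob [ 0.52   -0.1761  0.0731] [ 0.8  2.8  1.4 -2.5]
pointer_tip [0.5445 0.1158 0.1714] [ 0.8  2.5  1.2 -2. ]
rest [ 0.5708 -0.0623  0.004 ] [ 0.  0.  0. -0.]
blue_bin [ 0.5677  0.496  -0.0038] [-0.1 -0.1 -0.1  0.1]
yellow_bin [ 4.357e-01 -4.389e-01  2.000e-04] [ 0.3  1.4  0.7 -1.3]
tumbler [ 0.6274 -0.4346 -0.0076] [ 0.5  1.8  1.1 -1.9]
marker [0.2506 0.3058 0.0053] [-0.1 -0.3 -0.1  0.1]
```

```bash
cat >> h.py <<'E'
def rest_pts(v):
    x,y,w,th,ph=v
    L=dict(board_hinge=[95,35,51],board_knob=[-120,35,51],bolt_axis=[-15,-130,63.5],
      bolt_knob=[-15-46*np.cos(th),-130,63.5+46*np.sin(th)],
      pointer_tip=[95-170*np.cos(ph),170,51+170*np.sin(ph)],rest=[0,0,0])
    Rz=R.from_euler('z',w).as_matrix()
    return {k:Rz@(np.array(p)/1000)+[x,y,0] for k,p in L.items()}
def move_to(P,yaw):
    """rot vec deg and shift in tool axes for target: tool down, tool x at yaw"""
    s=get_state(); R0=R.from_quat(s["tcp_rot"])
    Rt=R.from_euler('z',yaw)*R.from_rotvec([np.pi,0,0])
    return np.degrees((R0.inv()*Rt).as_rotvec()), R0.inv().apply(np.asarray(P)-s["eef_pos"])
E
cat > fit0.py <<'E'
from h import *
S=dict(board_hinge=[291.6, 296.4],board_knob=[314.2, 242.9],bolt_axis=[246.2, 249.1],bolt_knob=[252.7, 236.8],pointer_tip=[360.7, 238.4],rest=[287.9, 280.6])
D=dict(board_hinge=[240.2, 236.4],board_knob=[328.9, 239.6],bolt_axis=[289.8, 202.5],bolt_knob=[301.3, 201.4],pointer_tip=[282.1, 229.3],rest=[281.5, 245.2])
def f(v):
    P=rest_pts(v); return np.concatenate([np.r_[proj("scene",P[k])-S[k],proj("side",P[k])-D[k]] for k in S])
s=least_squares(f,[.57,-.06,.04,.1,.8],loss='soft_l1')
print(s.x.round(4)); print(f(s.x).reshape(-1,4).round(1))
for k,p in rest_pts(s.x).items(): print(k,p.round(4))
P=rest_pts(s.x)["bolt_knob"]+[-0.06,0,0.13]
print(P,move_to(P,s.x[2]), get_state()["time"])
E
python3 fit0.py
```

```text
[ 0.5701 -0.0559 -0.0103  0.0016  0.7771]
[[-1.6  1.5 -0.1  2.3]
 [ 3.1 -1.1  0.2 -0.6]
 [-0.9  0.6  0.5 -2.3]
 [-0.4  1.9  6.3 -1.2]
 [ 0.   3.1  0.8 -1.9]
 [ 2.4  1.4  0.1  2.8]]
board_hinge [ 0.6655 -0.0219  0.051 ]
board_knob [ 0.4505 -0.0197  0.051 ]
bolt_axis [ 0.5538 -0.1858  0.0635]
bolt_knob [ 0.5078 -0.1853  0.0636]
pointer_tip [0.5457 0.1143 0.1702]
rest [ 0.5701 -0.0559  0.    ]
[ 0.4477809  -0.18529993  0.19357583] (array([9.81313983e-04, 3.05116097e-04, 1.96540396e+01]), array([ 0.3626459 , -0.35361165,  0.00253682])) 1.65
```

Request:
{"op": "move_arm", "data": {"plan": [[[0,0,4,0.045,-0.041,-0.003,0.05],[0,0,8,0.09,-0.082,-0.006,0.05],[0,0,12,0.135,-0.123,-0.01,0.05],[0,0,16,0.18,-0.164,-0.013,0.05],[0,0,19.6,0.225,-0.205,-0.015,0.05]]]}}

```text
time: 2.28
eef_pos: [0.367, -0.3691, 0.2116]
tcp_rot: [1.0, -0.006, 0.0, 0.0]
contact_force: [0.4, 0.6, -0.6]
opening: 0.584
```

```bash
python3 - <<'E'
from h import *
s=get_state(); print(s["time"],s["eef_pos"],s["contact_force"],s["dq"].round(2))
print(move_to([.50,-.12,.22],0.0))
E
```

```text
2.275 [ 0.36697437 -0.36905089  0.21161145] [ 0.41731178  0.5914286  -0.60473142] [ 0.81 -0.39  0.35  0.    0.04  1.29]
(array([ 0.04503115, -0.04800787, -0.6793475 ]), array([ 0.13007049, -0.25060403, -0.00847468]))
```

Request:
{"op": "move_arm", "data": {"plan": [[[0,0,-0.7,0.032,-0.06,-0.002,0.05],[0,0,-0.7,0.064,-0.12,-0.004,0.05],[0,0,-0.7,0.095,-0.18,-0.006,0.05],[0,0,-0.7,0.125,-0.235,-0.008,0.05],[0,0,-0.7,0.13,-0.25,-0.008,0.05]]]}}

```text
time: 2.9
eef_pos: [0.501, -0.118, 0.2201]
tcp_rot: [1.0, 0.002, 0.001, 0.0]
contact_force: [0.7, -0.1, 0.2]
opening: 0.581
```

```bash
python3 - <<'E'
from h import *
s=get_state(); print(s["time"],s["eef_pos"],s["tcp_rot"],s["dq"].round(2))
im=read_camera("wrist"); cv2.imwrite("pics/w1.png",im[:,:,::-1])
for q in ["board_hinge","board_knob","bolt_axis","bolt_knob","pointer_tip","rest"]:
    r=pinpoint("wrist",q);print(q,[(x["p"],x["centre"]) for x in r[:2]])
s=get_state(); print(s["time"],s["eef_pos"])
E
```

```text
2.9 [ 0.50095486 -0.11797516  0.22005505] [9.99998213e-01 1.54680479e-03 9.77637736e-04 4.75833959e-04] [ 0.51  0.1  -0.1  -0.02 -0.    0.52]
board_hinge [(0.77, [204.1, 26.8])]
board_knob [(0.77, [222.5, 265.5])]
bolt_axis [(0.63, [637.1, 88.2])]
bolt_knob [(0.85, [391.4, 207.8])]
pointer_tip []
rest [(0.93, [257.6, 143.7]), (0.23, [394.2, 158.2])]
3.25 [ 0.4995293  -0.12160516  0.21946752]
```

View pics/w1.png

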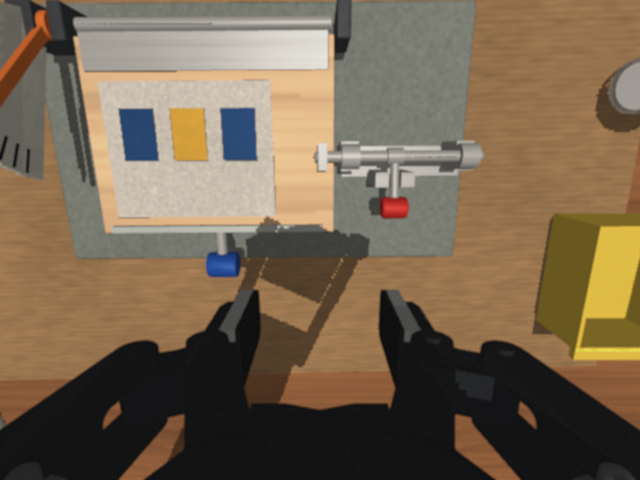

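```bash
cat >> h.py <<'E'
def projw(P,pos,quat):
    k=get_calibration("wrist"); T=k["hand_eye"]; q=R.from_quat(quat).inv().apply(np.atleast_2d(P)-pos)
    p=(q-T[:3,3])@T[:3,:3]@F@k["mtx"].T; return np.squeeze(p[:,:2]/p[:,2:])
E
cat > fit1.py <<'E'
from h import *
S=dict(board_hinge=[291.6, 296.4],board_knob=[316, 242.9],bolt_axis=[246.2, 249.1],bolt_knob=[252.2, 237.5],pointer_tip=[360.7, 240.4],rest=[287.9, 280.6])
D=dict(board_hinge=[240.2, 236.4],board_knob=[328.9, 239.6],bolt_axis=[289.8, 202.5],bolt_knob=[305, 199.4],pointer_tip=[282.1, 229.3],rest=[281.5, 245.2])
W=dict(board_hinge=[204.1,26.8],board_knob=[222.5,265.5],bolt_knob=[394.2,207.8],rest=[257.6,143.7],bolt_axis=[395,157])
pos=[0.50095486,-0.11797516,0.22005505];q=[9.99998213e-01,1.54680479e-03,9.77637736e-04,4.75833959e-04]
def f(v,sep=False):
    P=rest_pts(v[:5])
    a=np.array([np.r_[proj("scene",P[k])-S[k],proj("side",P[k])-D[k]] for k in S]); b=np.array([projw(P[k],pos,q)-W[k] for k in W])
    return (a,b) if sep else np.r_[a.ravel(),b.ravel()]
s=least_squares(f,[.57,-.06,.0,.1,.8],loss='soft_l1')
v=s.x
if __name__=="__main__":
    print(s.x.round(4)); a,b=f(v,True);print(a.round(1));print(b.round(1))
    for k,p in rest_pts(s.x).items(): print(k,p.round(4))
E
python3 fit1.py
```

```text
[ 0.5713 -0.0542  0.0122  0.1314  0.7963]
[[-0.2  2.  -0.5  3.2]
 [ 1.  -1.  -0.  -0.8]
 [-1.1  1.7 -1.1 -2. ]
 [-0.6  0.6  0.8 -1. ]
 [ 0.6  0.4  0.8 -2.5]
 [ 2.9  1.9 -0.4  3.1]]
[[-0.2 -0.4]
 [ 0.9  0.4]
 [-0.6  1.4]
 [ 2.5 -1.1]
 [-0.5  0.7]]
board_hinge [ 0.6659 -0.018   0.051 ]
board_knob [ 0.4509 -0.0206  0.051 ]
bolt_axis [ 0.5579 -0.1844  0.0635]
bolt_knob [ 0.5123 -0.1849  0.0695]
pointer_tip [0.5454 0.1155 0.1725]
rest [ 0.5713 -0.0542  0.    ]
```

```bash
python3 - <<'E'
from h import *
print(move_to([.512,-.185,.12],0.012),move_to([.512,-.185,.056],0.012))
E
```

```text
(array([ 0.05873919, -0.03477034, -0.75583423]), array([0.01248519, 0.06327832, 0.09953987])) (array([ 0.05873919, -0.03477034, -0.75583423]), array([0.01244592, 0.06321296, 0.16353983]))
```

Request:
{"op": "move_arm", "data": {"plan": [[[0,0,-0.75,0.006,0.032,0.045,0.05],[0,0,-0.75,0.0125,0.063,0.085,0.05],[0,0,-0.75,0.0125,0.063,0.12,0.05],[0,0,-0.75,0.0125,0.063,0.125,0.05],[0,0,-0.75,0.0125,0.063,0.125,0.05]]], "force": 20}}

```text
time: 3.88
eef_pos: [0.5122, -0.1854, 0.0953]
tcp_rot: [1.0, 0.006, 0.001, 0.001]
contact_force: [0.1, -0.2, 0.2]
opening: 0.583
```

```bash
python3 - <<'E'
from h import *
s=get_state(); print(s["time"],s["eef_pos"],s["tcp_rot"],s["dq"].round(2))
im=read_camera("wrist"); cv2.imwrite("pics/w2.png",im[:,:,::-1])
r=pinpoint("wrist","bolt_knob");print([(x["p"],x["centre"]) for x in r[:2]])
P=[.5123,-.1849,.0695]
print(projw(P,s["eef_pos"],s["tcp_rot"]))
print(move_to([.512,-.185,.056],0.012))
E
```

```text
3.875 [ 0.51215192 -0.18544981  0.09526066] [9.99984450e-01 5.50174641e-03 5.84406534e-04 6.99678916e-04] [ 0.01 -0.02 -0.03 -0.   -0.    0.  ]
[(0.61, [318.7, 260.1])]
[319.65968103 262.41136863]
(array([ 0.17205899, -0.21750447, -0.00741064]), array([-0.00138566, -0.00067132,  0.04071637]))
```

View pics/w2.png

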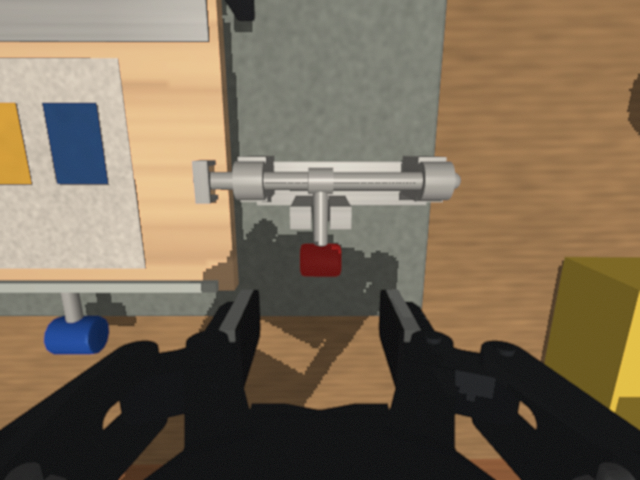

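Request:
{"op": "move_arm", "data": {"plan": [[[0,0,0,0.0,0,0.02,0.05],[0,0,0,0,0,0.04,0.05],[0,0,0,0,0,0.04,0.05],[0,0,0,0,0,0.04,0.015],[0,0,0,0,0,0.04,0.015]]], "force": 20}}

```text
time: 4.6
eef_pos: [0.5144, -0.1861, 0.0583]
tcp_rot: [1.0, 0.006, 0.003, 0.002]
contact_force: [-0.3, -0.0, -0.1]
opening: 0.186
```

Request:
{"op": "move_arm", "data": {"plan": [[[0,0,0,0,0,0,0.015],[0,0,0,0,0,0,0.015],[0,0,0,0,0,0,0.015],[0,0,0,0,0,0,0.015],[0,0,0,0,0,0,0.015]]]}}

```text
time: 5.22
eef_pos: [0.5143, -0.1861, 0.0582]
tcp_rot: [1.0, 0.006, 0.003, 0.002]
contact_force: [0.0, -0.7, 0.8]
opening: 0.176
```

```bash
python3 - <<'E'
from h import *
s=get_state(); print(s["time"],s["eef_pos"],s["tcp_rot"],s["opening"],s["contact_force"])
im=read_camera("wrist"); cv2.imwrite("pics/w3.png",im[:,:,::-1])
# arc
R0=R.from_quat(s["tcp_rot"])
u=np.array([np.cos(.012),np.sin(.012),0])
t0=0.13
for t in [.3,.5,.7,.9,1.1,1.25]:
    d=-.046*(np.cos(t)-np.cos(t0))*u+np.array([0,0,.046*(np.sin(t)-np.sin(t0))])
    print(t,R0.inv().apply(d).round(4))
print(R0.inv().apply([-np.sin(.012)*-1,-np.cos(.012),0]))
E
```

```text
5.225 [ 0.51431048 -0.18609589  0.05817995] [0.99997527 0.00600414 0.00297934 0.0021289 ] 0.17555418541560766 [ 0.00157782 -0.67422729  0.75545594]
0.3 [ 0.0017  0.     -0.0076]
0.5 [ 0.0053  0.0001 -0.0161]
0.7 [ 0.0106  0.0001 -0.0236]
0.9 [ 0.0172  0.0001 -0.03  ]
1.1 [ 0.025   0.0002 -0.0349]
1.25 [ 0.0313  0.0002 -0.0375]
[-2.11691779e-05  9.99990783e-01  4.29342713e-03]
```

View pics/w3.png

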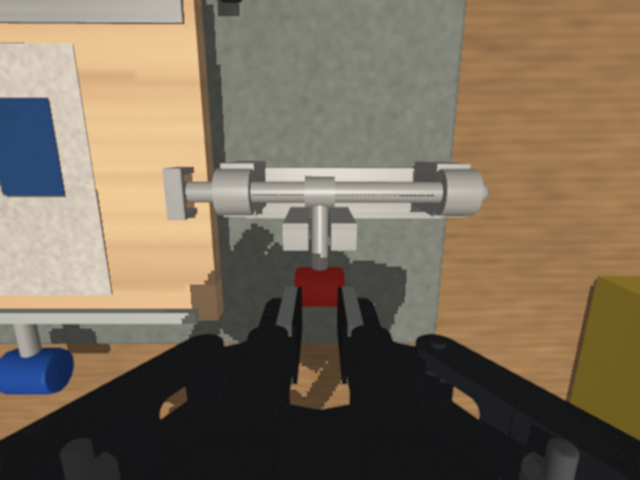

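```bash
python3 - <<'E'
from h import *
s=get_state();I=[0,0,0];q=[0,0,0,1]
for x in (-.011,0,.011):
  for z in (0,-.019):
    print(x,z,projw([[x,.0075,z],[x,-.0075,z]],I,q).round(0).tolist())
for P in ([.5123,-.1849,.0695],[.5123,-.1729,.0695],[.5123,-.1969,.0695]): print(projw(P,s["eef_pos"],s["tcp_rot"]))
im=cv2.imread("pics/w3.png")[230:400,230:410]; cv2.imwrite("pics/w3c.png",cv2.resize(im,None,fx=4,fy=3.5,interpolation=cv2.INTER_CUBIC))
E
```

```text
-0.011 0 [[335.0, 298.0], [306.0, 298.0]]
-0.011 -0.019 [[336.0, 314.0], [305.0, 314.0]]
0 0 [[335.0, 278.0], [306.0, 278.0]]
0 -0.019 [[337.0, 292.0], [305.0, 292.0]]
0.011 0 [[335.0, 258.0], [306.0, 258.0]]
0.011 -0.019 [[337.0, 270.0], [305.0, 270.0]]
[318.37195858 289.65801897]
[293.93187372 289.389835  ]
[342.79537705 289.92602005]
```

View pics/w3c.png

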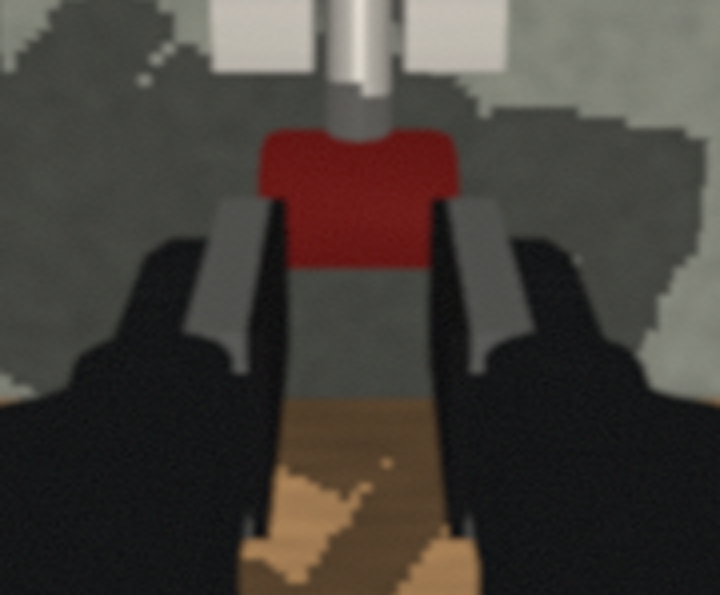

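```bash
python3 - <<'E'
from h import *
s=get_state()
t=[]
for c in ("scene","side"):
    im=read_camera(c)[:,:,::-1].copy()
    u=proj(c,s["eef_pos"]).round().astype(int); print(c,u,proj(c,[.5123,-.1849,.0695]))
    cv2.imwrite(f"pics/{c}1.png",im)
    x,y=u; t.append(cv2.resize(im[y-50:y+30,x-40:x+40],(400,400),interpolation=cv2.INTER_CUBIC))
cv2.imwrite("pics/c1.png",np.hstack(t))
E
```

```text
scene [251 242] [251.63703309 238.13890111]
side [305 202] [305.84238487 198.3723775 ]
```

View pics/c1.png

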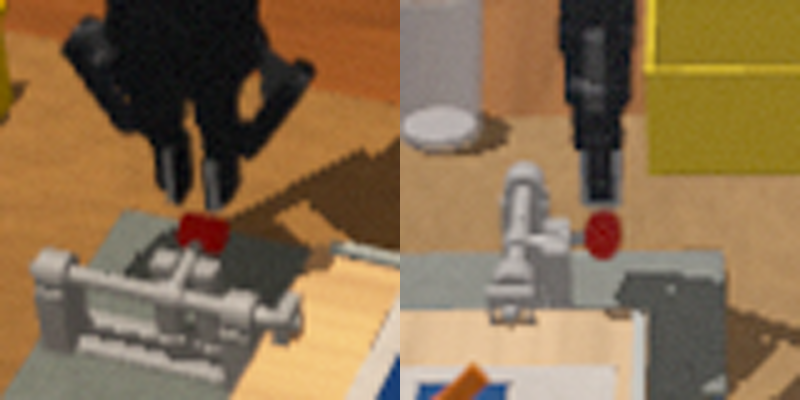

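```bash
python3 - <<'E'
from h import *
s=get_state()
X,f=tri([249.8,233.4],[305,193.6]);print(X,f,R.from_quat(s["tcp_rot"]).inv().apply(X-s["eef_pos"]))
for z in (0,-.01,-.02,-.03,-.04):
    P=s["eef_pos"]+[0,0,-z]; print(z,proj("scene",P).round(1),proj("side",P).round(1))
for z in (-.02,-.025,-.03,-.035,-.04):print(z,projw([.011,.0075,z],[0,0,0],[0,0,0,1]))
t=[]
for c,o in (("scene",(249,233)),("side",(305,193))):
    im=cv2.imread(f"pics/{c}1.png");x,y=o
    t.append(cv2.resize(im[y-20:y+20,x-20:x+20],(400,400),interpolation=cv2.INTER_NEAREST))
cv2.imwrite("pics/c2.png",np.hstack(t))
E
```

```text
[ 0.51336121 -0.18809998  0.0838631 ] [ 0.18004252  0.6598106   0.33126954 -0.59121799] [-0.00085921  0.00205912 -0.02561034]
0 [251.2 241.7] [305.2 201.8]
-0.01 [250.9 238.9] [305.1 198.6]
-0.02 [250.7 236. ] [305.  195.2]
-0.03 [250.4 233.2] [304.9 191.9]
-0.04 [250.1 230.3] [304.8 188.5]
-0.02 [337.20400314 270.59577456]
-0.025 [337.71764205 274.30293591]
-0.03 [338.26303081 278.23925007]
-0.035 [338.84320715 282.42664179]
-0.04 [339.46160911 286.88992488]
```

View pics/c2.png

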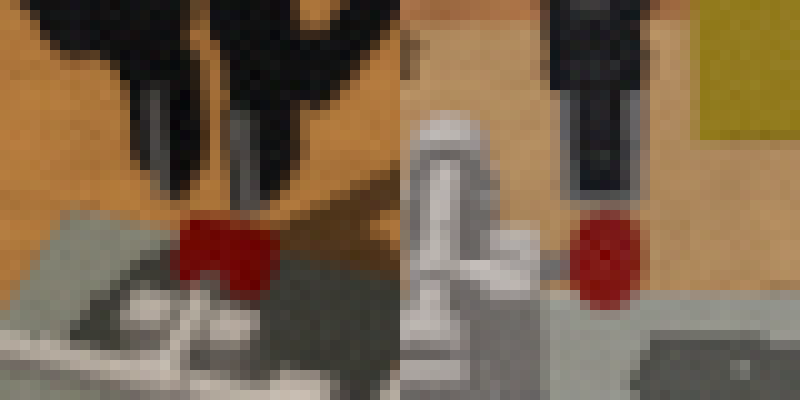

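Request:
{"op": "move_arm", "data": {"plan": [[[0,0,0,-0.001,0,-0.01,0.05],[0,0,0,-0.002,0,-0.01,0.05],[0,0,0,-0.002,0,0.01,0.05],[0,0,0,-0.002,0,0.03,0.05],[0,0,0,-0.002,0,0.03,0.05]]]}}

```text
time: 6.0
eef_pos: [0.5111, -0.1855, 0.0267]
tcp_rot: [1.0, 0.006, 0.001, 0.001]
contact_force: [-0.0, 0.2, -0.5]
opening: 0.588
```

Request:
{"op": "move_arm", "data": {"plan": [[[0,0,0,0,0,0,0.01],[0,0,0,0,0,0,0.01],[0,0,0,0,0,0,0.01],[0,0,0,0,0,0,0.01],[0,0,0,0,0,0,0.01]]], "force": 20}}

```text
time: 6.62
eef_pos: [0.5115, -0.186, 0.0274]
tcp_rot: [1.0, 0.006, 0.002, 0.002]
contact_force: [-1.8, -2.1, 3.4]
opening: 0.277
```

```bash
python3 - <<'E'
from h import *
s=get_state(); print(s["time"],s["eef_pos"],s["tcp_rot"],s["opening"],s["contact_force"])
t=[]
for c,o in (("scene",(249,233)),("side",(305,193))):
    im=read_camera(c)[:,:,::-1];x,y=o
    t.append(cv2.resize(im[y-25:y+25,x-25:x+25],(400,400),interpolation=cv2.INTER_CUBIC))
cv2.imwrite("pics/c3.png",np.hstack(t))
E
```

```text
6.625 [ 0.51151055 -0.18604173  0.02737042] [0.99997875 0.006009   0.00185174 0.00171898] 0.27663618277502555 [-1.81717703 -2.06071377  3.43515652]
```

View pics/c3.png

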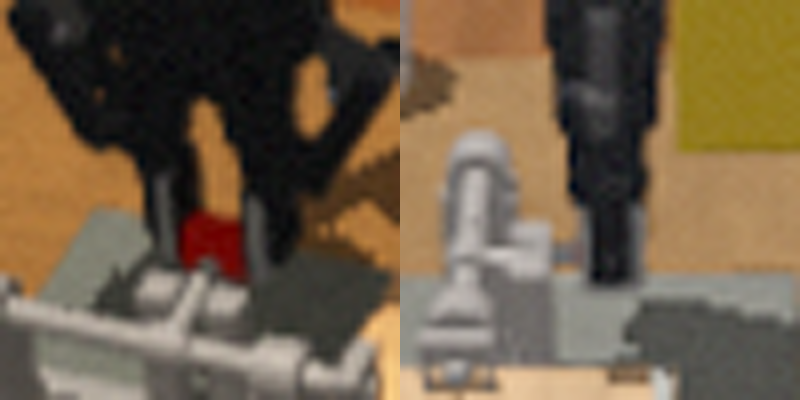

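Request:
{"op": "move_arm", "data": {"plan": [[[0,0,0,0.0024,0,-0.0098,0.01],[0,0,0,0.0077,0,-0.02,0.01],[0,0,0,0.0153,0,-0.0286,0.01],[0,0,0,0.0248,0,-0.035,0.01],[0,0,0,0.0311,0,-0.0377,0.01]]]}}

```text
time: 7.35
eef_pos: [0.5422, -0.1856, 0.0659]
tcp_rot: [1.0, 0.006, 0.001, 0.002]
contact_force: [-4.0, -4.5, -1.1]
opening: 0.273
```

Request:
{"op": "move_arm", "data": {"plan": [[[0,0,0,0,0,0,0.01],[0,0,0,0,0.012,0,0.01],[0,0,0,0,0.024,0,0.01],[0,0,0,0,0.036,0,0.01],[0,0,0,0,0.041,0,0.01]]]}}

```text
time: 7.98
eef_pos: [0.5426, -0.2262, 0.0659]
tcp_rot: [1.0, 0.005, 0.0, -0.0]
contact_force: [-0.7, 10.2, 2.6]
opening: 0.274
```

```bash
python3 - <<'E'
from h import *
s=get_state(); print(s["time"],s["eef_pos"],s["tcp_rot"],s["opening"],s["contact_force"])
im=read_camera("wrist"); cv2.imwrite("pics/w4.png",im[:,:,::-1])
im=read_camera("scene"); cv2.imwrite("pics/s4.png",cv2.resize(im[180:340,150:400,::-1],None,fx=3,fy=3))
E
```

```text
7.975 [ 0.54257699 -0.22620231  0.06589148] [ 9.99985070e-01  5.45404258e-03  3.16332722e-04 -1.17936279e-04] 0.27372168946812064 [-0.7095509  10.15113661  2.64308018]
```

View pics/w4.png

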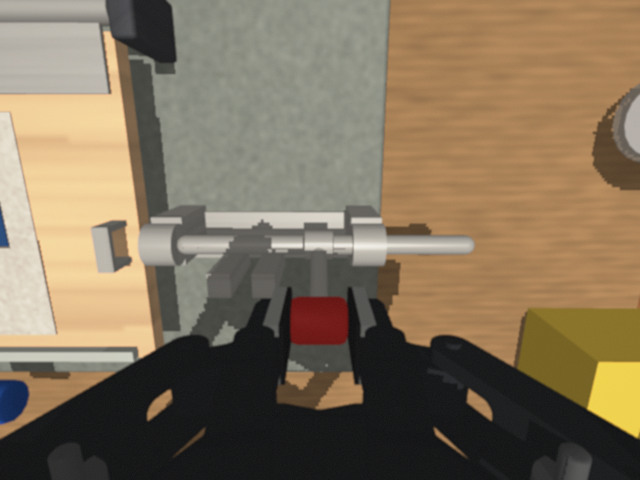

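View pics/s4.png

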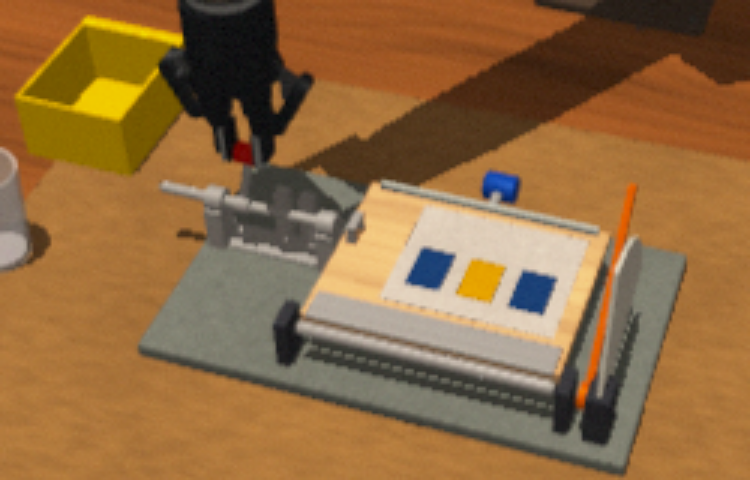

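Request:
{"op": "move_arm", "data": {"plan": [[[0,0,0,0,-0.001,0,0.055],[0,0,0,0,-0.001,0,0.055],[0,0,0,0,-0.001,-0.03,0.055],[0,0,0,-0.02,-0.03,-0.07,0.055],[0,0,0,-0.045,-0.08,-0.085,0.055]]]}}

```text
time: 8.7
eef_pos: [0.4985, -0.1482, 0.1547]
tcp_rot: [1.0, 0.005, 0.003, 0.002]
contact_force: [-0.0, 1.0, -0.7]
opening: 0.645
```

```bash
python3 - <<'E'
from h import *
print(get_state()["time"],get_state()["eef_pos"],move_to([.451,-.0206,.10],.012))
E
```

```text
8.7 [ 0.49845525 -0.14823646  0.15468338] (array([ 0.24862372, -0.39406378, -0.1702875 ]), array([-0.04667448, -0.12829451,  0.05380846]))
```

Request:
{"op": "move_arm", "data": {"plan": [[[0.2,-0.4,-0.2,-0.02,-0.055,0.01,0.055],[0.2,-0.4,-0.2,-0.037,-0.1,0.03,0.055],[0.2,-0.4,-0.2,-0.0465,-0.128,0.045,0.055],[0.2,-0.4,-0.2,-0.0465,-0.128,0.054,0.055],[0.2,-0.4,-0.2,-0.0465,-0.128,0.054,0.055]]]}}

```text
time: 9.32
eef_pos: [0.4516, -0.0216, 0.0998]
tcp_rot: [1.0, 0.006, 0.0, 0.001]
contact_force: [0.0, 0.1, 0.8]
opening: 0.641
```

```bash
python3 - <<'E'
from h import *
s=get_state(); print(s["time"],s["eef_pos"],s["tcp_rot"],s["dq"].round(2))
im=read_camera("wrist"); cv2.imwrite("pics/w5.png",im[:,:,::-1])
r=pinpoint("wrist","board_knob");print([(x["p"],x["centre"]) for x in r[:2]])
P=[.4509,-.0206,.051]
print(projw(P,s["eef_pos"],s["tcp_rot"]))
print(move_to([.451,-.0206,.01],0.012))
E
```

```text
9.325 [ 0.4515782  -0.02163757  0.09980579] [9.99980152e-01 6.24765300e-03 8.88801732e-05 8.08907559e-04] [-0.01 -0.   -0.03  0.    0.01  0.  ]
[(0.93, [314.9, 250.1])]
[318.86387912 252.66439264]
(array([ 0.09793858, -0.08728582, -0.03575053]), array([-0.00146903, -0.00170423,  0.09065764]))
```

View pics/w5.png

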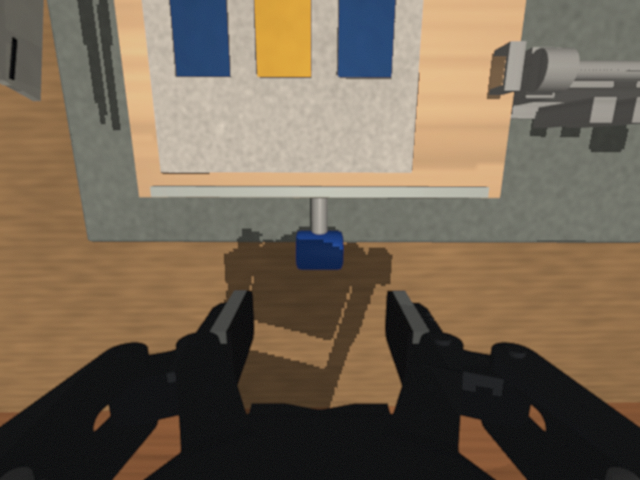

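Request:
{"op": "move_arm", "data": {"plan": [[[0,0,0,-0.001,0,0.045,0.055],[0,0,0,-0.001,0,0.086,0.055],[0,0,0,-0.001,0,0.086,0.055],[0,0,0,-0.001,0,0.086,0.015],[0,0,0,-0.001,0,0.086,0.015]]], "force": 25}}

```text
time: 10.05
eef_pos: [0.4535, -0.0217, 0.017]
tcp_rot: [1.0, 0.005, 0.003, -0.0]
contact_force: [0.5, 5.1, 1.1]
opening: 0.34
```

Request:
{"op": "move_arm", "data": {"plan": [[[0,0,0,0,0,0,0.015],[0,0,0,0,0,0,0.015],[0,0,0,0,0,0,0.015],[0,0,0,0,0,0,0.015],[0,0,0,0,0,0,0.015]]]}}

```text
time: 10.68
eef_pos: [0.4535, -0.0217, 0.0172]
tcp_rot: [1.0, 0.005, 0.003, -0.0]
contact_force: [-2.9, 1.5, 1.6]
opening: 0.343
```

```bash
python3 - <<'E'
from h import *
s=get_state(); print(s["time"],s["eef_pos"],s["tcp_rot"],s["opening"],s["contact_force"])
ims={}
for c in ("scene","side"):
    ims[c]=read_camera(c)
    cv2.imwrite(f"pics/{c}6.png",cv2.resize(ims[c][150:330,200:400,::-1],None,fx=3,fy=3,interpolation=cv2.INTER_CUBIC))
    m=cut_out(c,"pointer_tip")
    print(c,[(x["p"],x["pixels"].sum(),x["centre"]) for x in m[:2]])
    if m: np.save(f"pm_{c}.npy",m[0]["pixels"])
R0=R.from_quat(s["tcp_rot"]);u=np.array([np.cos(.012),np.sin(.012),0])
for t in np.arange(.1,1.01,.1):
    d=.215*((1-np.cos(t))*u+np.array([0,0,np.sin(t)])); print(t.round(2),R0.inv().apply(d).round(4))
E
```

```text
10.675 [ 0.45349694 -0.02165115  0.01722985] [ 9.99985708e-01  4.58608361e-03  2.73401263e-03 -2.76523205e-04] 0.3430916163074209 [-2.90807622  1.54797065  1.5746877 ]
scene [(0.66, np.int64(167), [351.5, 282.4]), (0.15, np.int64(3498), [515.0, 324.2])]
side [(0.43, np.int64(97), [273.5, 233.4])]
0.1 [ 0.0012 -0.     -0.0215]
0.2 [ 0.0045 -0.     -0.0427]
0.3 [ 0.01   -0.0001 -0.0635]
0.4 [ 0.0174 -0.0001 -0.0836]
0.5 [ 2.690e-02 -1.000e-04 -1.029e-01]
0.6 [ 0.0382 -0.0002 -0.1212]
0.7 [ 0.0513 -0.0002 -0.1382]
0.8 [ 0.0661 -0.0003 -0.1539]
0.9 [ 0.0823 -0.0003 -0.168 ]
1.0 [ 0.0998 -0.0004 -0.1804]
```

View pics/scene6.png

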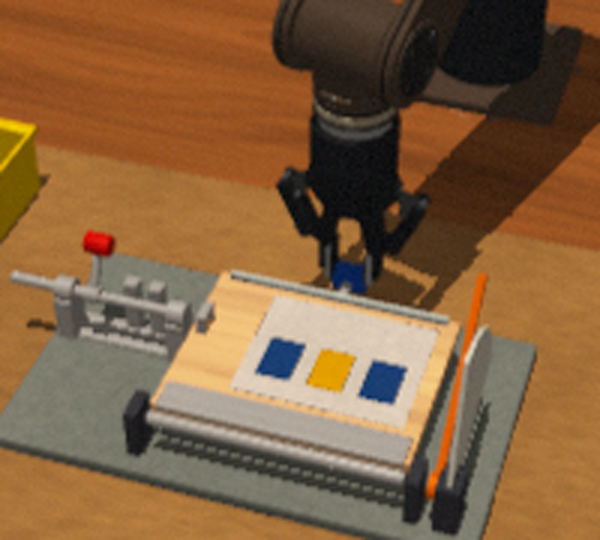

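View pics/side6.png

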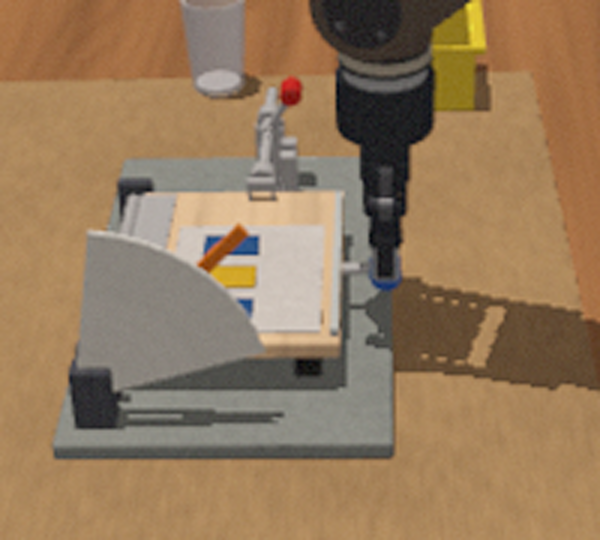

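```bash
python3 - <<'E'
from h import *
from fit1 import v
print(v)
for ph in np.arange(.7,.95,.05):
    w=v.copy();w[4]=ph;P=rest_pts(w)["pointer_tip"]
    h=R.from_euler('z',v[2]).apply([.095,.17,.051])+[v[0],v[1],0]
    print(ph.round(2),proj("scene",P).round(1),proj("side",P).round(1), proj("scene",h).round(1))
for c in("scene","side"):
    m=np.load(f"pm_{c}.npy"); y,x=np.nonzero(m); print(c,x.min(),x.max(),y.min(),y.max(), cv2.fitLine(np.c_[x,y].astype(np.float32),2,0,.01,.01).ravel(), x[y==y.min()], x[y==y.max()])
E
```

```text
[ 0.57135016 -0.05418122  0.01214825  0.13145396  0.79625034]
0.7 [362.  241.6] [288.5 231.5] [345.9 311.5]
0.75 [361.7 241.1] [285.7 229. ] [345.9 311.5]
0.8 [361.3 240.7] [282.7 226.6] [345.9 311.5]
0.85 [360.9 240.6] [279.5 224.3] [345.9 311.5]
0.9 [360.5 240.6] [276.2 222.1] [345.9 311.5]
scene 343 360 243 313 [ 2.2436976e-01 -9.7450411e-01  3.5194012e+02  2.7956287e+02] [360] [343 344]
side 267 281 225 239 [  0.6971531  -0.7169223 274.0309    232.21649  ] [278 279 280] [268 269 270]
```

Request:
{"op": "move_arm", "data": {"plan": [[[0,0,0,0.0012,0,-0.0215,0.015],[0,0,0,0.0045,0,-0.0427,0.015],[0,0,0,0.01,0,-0.0635,0.015],[0,0,0,0.0174,0,-0.0836,0.015],[0,0,0,0.0269,0,-0.1029,0.015]]], "force": 30}}

```text
time: 11.5
eef_pos: [0.4809, -0.0213, 0.1188]
tcp_rot: [1.0, 0.004, 0.004, -0.0]
contact_force: [7.0, 0.7, -12.0]
opening: 0.341
```

```bash
python3 - <<'E'
from h import *
s=get_state(); print(s["time"],s["eef_pos"],s["tcp_rot"],s["opening"],s["contact_force"])
h=np.array([.6659,-.018,.051]);R0=R.from_quat(s["tcp_rot"]);u=np.array([np.cos(.012),np.sin(.012),0])
k0=np.array([.4509,-.0206,.051]); off=k0-np.array([0.4535,-.02165,.01723])
k=s["eef_pos"]+off; print("angle est",np.arctan2(k[2]-.051,h[0]-k[0]),np.hypot(k[2]-.051,h[0]-k[0]))
for t in (.55,.6,.65,.7,.75,.8,.82,.85):
    P=h-.215*np.cos(t)*u+[0,0,.215*np.sin(t)]; print(t,R0.inv().apply(P-k).round(4))
E
```

```text
11.5 [ 0.48090586 -0.02133963  0.11882483] [ 9.99980307e-01  4.35988122e-03  4.49792875e-03 -3.81510294e-04] 0.3407919087011959 [  6.95958263   0.72502197 -11.95906263]
angle est 0.49634582756522944 0.21333792513200733
0.55 [ 0.0044 -0.0001 -0.0107]
0.6 [ 0.0103 -0.0001 -0.0197]
0.65 [ 0.0167 -0.0001 -0.0284]
0.7 [ 0.0235 -0.0001 -0.0367]
0.75 [ 0.0307 -0.0002 -0.0447]
0.8 [ 0.0383 -0.0002 -0.0523]
0.82 [ 0.0414 -0.0002 -0.0552]
0.85 [ 0.0462 -0.0002 -0.0595]
```

Board follows. On to ~0.8.

Request:
{"op": "move_arm", "data": {"plan": [[[0,0,0,0.0075,0,-0.0155,0.015],[0,0,0,0.0167,0,-0.0284,0.015],[0,0,0,0.027,0,-0.041,0.015],[0,0,0,0.0383,0,-0.0523,0.015],[0,0,0,0.0395,0,-0.0532,0.015]]]}}

```text
time: 12.12
eef_pos: [0.5212, -0.021, 0.1726]
tcp_rot: [1.0, 0.004, 0.005, -0.001]
contact_force: [3.9, 2.9, -10.2]
opening: 0.337
```

```bash
python3 - <<'E'
from h import *
s=get_state(); print(s["time"],s["eef_pos"],s["tcp_rot"],s["opening"],s["contact_force"])
h=np.array([.6659,-.018,.051]);off=np.array([-.0026,.001,.0338])
k=s["eef_pos"]+off; print("angle est",np.arctan2(k[2]-.051,h[0]-k[0]),np.hypot(k[2]-.051,h[0]-k[0]))
for c in ("scene","side"):
    im=read_camera(c); cv2.imwrite(f"pics/{c}7f.png",im[:,:,::-1])
    cv2.imwrite(f"pics/{c}7.png",cv2.resize(im[150:330,200:400,::-1],None,fx=3,fy=3,interpolation=cv2.INTER_CUBIC))
E
```

```text
12.125 [ 0.52117396 -0.02098126  0.17263977] [ 9.99977317e-01  4.26475295e-03  5.18356880e-03 -5.55702503e-04] 0.3366441846985129 [  3.92768349   2.86319409 -10.18635136]
angle est 0.812190473869687 0.21416461971923068
```

View pics/scene7.png

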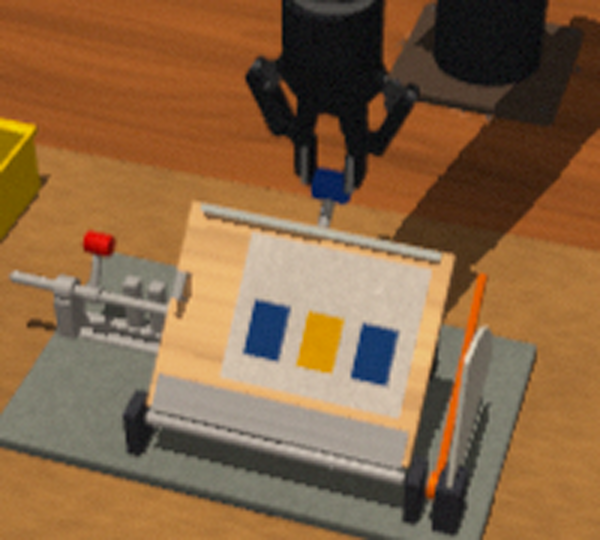

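View pics/side7.png

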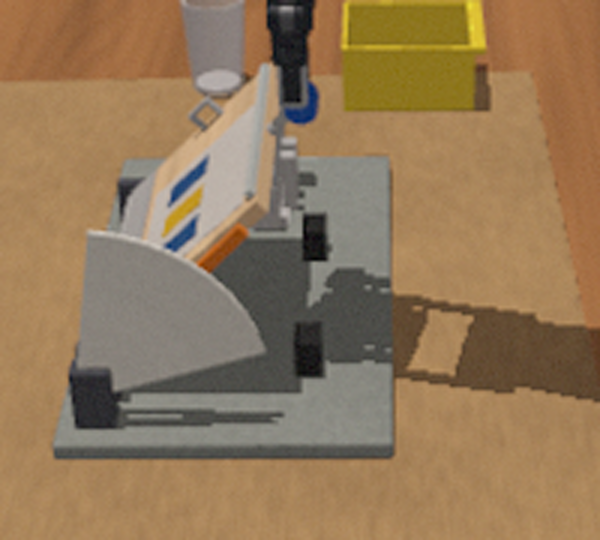

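```bash
python3 - <<'E'
from h import *
from fit1 import v
im=cv2.imread("pics/side7f.png")[160:250,230:330]; 
b=cv2.resize(im,None,fx=7,fy=6.6,interpolation=cv2.INTER_CUBIC) if 0 else cv2.resize(im,(600,540),interpolation=cv2.INTER_CUBIC)
def pts(ph,yy,r0,r1,o=0):
    r=np.array([r0,r1]); L=np.c_[.095-r*np.cos(ph)-o*np.sin(ph)*-1*-1,np.full(2,yy),.051+r*np.sin(ph)+o*np.cos(ph)*1]
    # normal direction (top face) = (-sin? ) board top normal tilts to +x
    L=np.c_[.095-r*np.cos(ph)+o*np.sin(ph),np.full(2,yy),.051+r*np.sin(ph)+o*np.cos(ph)]
    return R.from_euler('z',v[2]).apply(L)+[v[0],v[1],0]
def draw(P,c,col):
    u=((proj(c,P)-[230,160])*6*16).astype(int); cv2.line(b,tuple(u[0]),tuple(u[1]),col,1,cv2.LINE_AA,4)
for a,col in ((.76,(255,0,0)),(.81,(0,255,0)),(.86,(255,0,255))):
    draw(pts(a,.145,.01,.18,.006),"side",col)
    draw(pts(a,.173,.08,.17,.005),"side",col)
    p=pts(a,.173,.09,.17); q=pts(a,.145,.09,.18)
    for P in(p,q): d=np.diff(proj("side",P),axis=0)[0]; print(a,np.degrees(np.arctan2(-d[1],d[0])))
cv2.imwrite("pics/z7.png",b)
cv2.imwrite("pics/z7b.png",cv2.resize(im,(600,540),interpolation=cv2.INTER_CUBIC))
E
```

```text
0.76 40.32177841970908
0.76 40.54324755402748
0.81 43.46747517122169
0.81 43.68466197111143
0.86 46.6889472716569
0.86 46.898343785811306
```

View pics/z7.png

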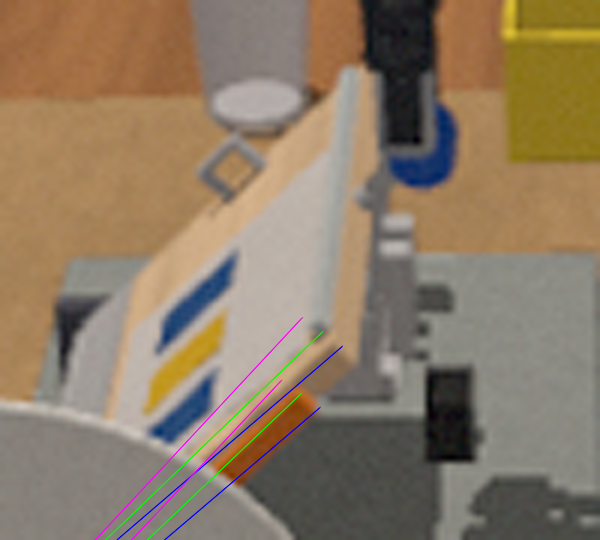

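View pics/z7b.png

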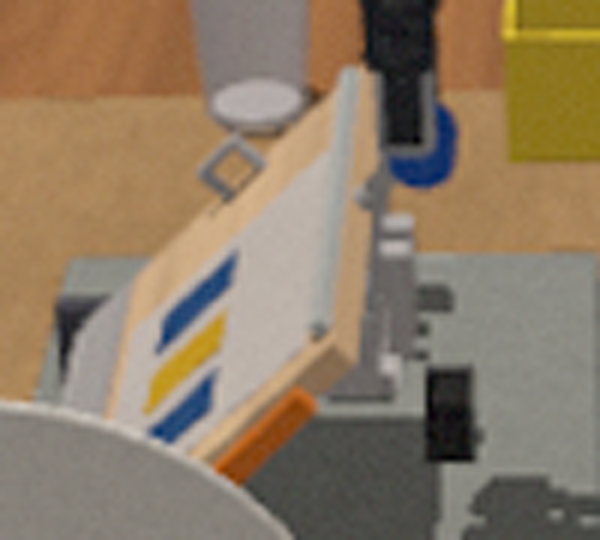

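Request:
{"op": "move_arm", "data": {"plan": [[[0,0,0,0,0,0,0.055],[0,0,0,0,0,0,0.055],[0,0,0,0,0,0,0.055],[0,0,0,-0.01,0,-0.02,0.055],[0,0,0,-0.02,0,-0.06,0.055]]]}}

```text
time: 12.85
eef_pos: [0.499, -0.0211, 0.2316]
tcp_rot: [1.0, 0.004, 0.004, -0.001]
contact_force: [0.5, -0.2, 0.2]
opening: 0.643
```

Request:
{"op": "move_arm", "data": {"plan": [[[0,0,0,-0.01,0,-0.04,0.055],[0,0,0,-0.03,0,-0.07,0.055],[0,0,0,-0.04,0,-0.08,0.055],[0,0,0,-0.04,0,-0.08,0.055],[0,0,0,-0.04,0,-0.08,0.055]]]}}

```text
time: 13.48
eef_pos: [0.4581, -0.0215, 0.3095]
tcp_rot: [1.0, 0.004, 0.002, -0.001]
contact_force: [0.1, -0.6, -1.3]
opening: 0.641
```

```bash
python3 - <<'E'
from h import *
s=get_state(); print(s["time"],s["eef_pos"],s["opening"],s["contact_force"])
t=[]
im=read_camera("side")[:,:,::-1]; cv2.imwrite("pics/side8f.png",im)
cv2.imwrite("pics/z8.png",cv2.resize(im[160:250,230:330],(600,540),interpolation=cv2.INTER_CUBIC))
im=read_camera("scene")[:,:,::-1]; cv2.imwrite("pics/scene8f.png",im)
for q in ("board_knob","pointer_tip"): print([pinpoint(c,q)[:1] for c in("scene","side")])
E
```

```text
13.475 [ 0.45805006 -0.02150136  0.30951772] 0.6413874723777758 [ 0.14881834 -0.63100715 -1.33251756]
[[{'centre': [310.5, 216.3], 'p': 0.88}], [{'centre': [301.2, 186.1], 'p': 0.92}]]
[[{'centre': [362.7, 238.7], 'p': 0.6}], []]
```

View pics/z8.png

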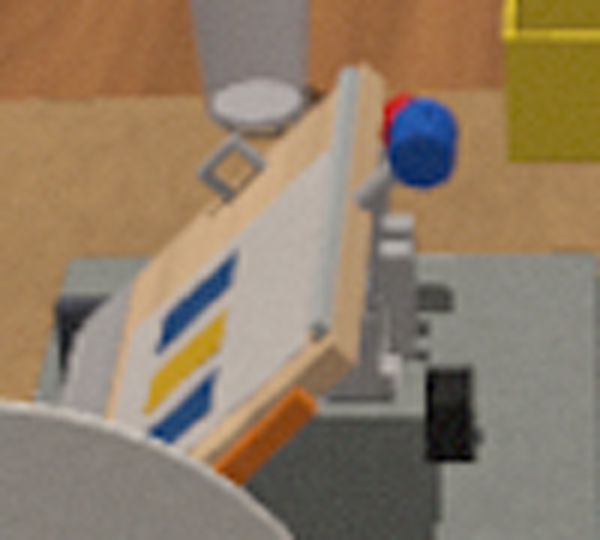

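View pics/scene8f.png

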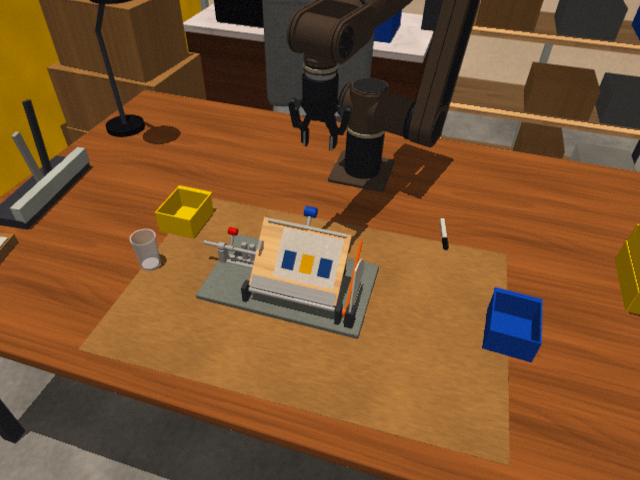

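```bash
python3 - <<'E'
from h import *
from fit1 import v
from scipy.optimize import minimize
h0=R.from_euler('z',v[2])
W=lambda L:h0.apply(np.atleast_2d(L))+[v[0],v[1],0]
U={"scene":[310.5,216.3],"side":[301.2,186.1]}
for t in np.arange(.74,.9,.02):
    k=W([.095-.215*np.cos(t),.035,.051+.215*np.sin(t)])
    print(t.round(2),*[(proj(c,k)[0]-U[c]).round(1) for c in U])
# pointer: silhouette IoU in orange masks
def box(ph):
    o=[]
    for r in (.0,.17):
        for z in(-.005,.005):
            for y in(.167,.173): o.append([.095-r*np.cos(ph)+z*np.sin(ph),y,.051+r*np.sin(ph)+z*np.cos(ph)])
    return W(o)
for c in("side","scene"):
    im=cv2.imread(f"pics/{c}8f.png"); hsv=cv2.cvtColor(im,cv2.COLOR_BGR2HSV)
    m=cv2.inRange(hsv,(5,190,130),(14,255,255)); x0,y0,x1,y1=(255,200,300,250) if c=="side" else (335,225,375,330)
    M=np.zeros_like(m);M[y0:y1,x0:x1]=m[y0:y1,x0:x1]
    n,l,st,ce=cv2.connectedComponentsWithStats(M); i=1+np.argmax(st[1:,4]); M=(l==i); y,x=np.nonzero(M)
    ln=cv2.fitLine(np.c_[x,y].astype(np.float32),2,0,.01,.01).ravel()
    print(c,st[i],"dir",np.degrees(np.arctan2(-ln[1],ln[0])))
    if c=="side":
        # rightmost/uppermost corners
        print("max x",x.max(),y[x==x.max()],"min y",y.min(),x[y==y.min()])
    for ph in np.arange(.70,.92,.02):
        u=proj(c,box(ph)); hull=cv2.convexHull(((u)*16).astype(np.int32))
        B=np.zeros_like(m);cv2.fillConvexPoly(B,hull,1,shift=4);B=B>0
        if c=="side": # visible part only
            a=(M&~B).sum(); bb=(B&~M)[:, :][:,int(x.min())+3:].sum()
        else: a=(M&~B).sum(); bb=(B&~M).sum()
        print(ph.round(2),a,bb)
# board left edge line in the same way: orientation of the lower/front edge
E
```

```text
0.74 [ 1.1 -4.4] [ 2.5 -0.4]
0.76 [ 0.7 -4.7] [ 1.1 -1.6]
0.78 [ 0.4 -5. ] [-0.2 -2.8]
0.8 [ 0.  -5.2] [-1.6 -3.9]
0.82 [-0.3 -5.4] [-3.1 -5.1]
0.84 [-0.7 -5.6] [-4.5 -6.2]
0.86 [-1.1 -5.8] [-6.  -7.3]
0.88 [-1.5 -5.9] [-7.5 -8.4]
0.9 [-1.9 -5.9] [-9.1 -9.5]
side [266 225  16  15  85] dir 42.146847
max x 281 [226 227 228] min y 225 [279]
0.7 85 169
0.72 85 165
0.74 82 154
0.76 62 129
0.78 39 99
0.8 13 72
0.82 0 47
0.84 0 33
0.86 24 49
0.88 50 64
0.9 73 71
0.92 85 69
scene [342 270  12  46 100] dir 76.662415
0.7 31 221
0.72 27 222
0.74 26 222
0.76 23 214
0.78 19 220
0.8 17 220
0.82 16 223
0.84 16 220
0.86 16 222
0.88 15 220
0.9 15 227
0.92 15 225
```

```bash
python3 - <<'E'
from h import *
from fit1 import v
s=get_state();im=read_camera("wrist")[:,:,::-1].copy(); cv2.imwrite("pics/w9.png",im)
np.save("w9p.npy",np.r_[s["eef_pos"],s["tcp_rot"]]); print(s["time"],s["eef_pos"])
h0=R.from_euler('z',v[2]);W=lambda L:h0.apply(np.atleast_2d(L))+[v[0],v[1],0]
P=lambda L:projw(W(L),s["eef_pos"],s["tcp_rot"])
for t in(.74,.78,.82,.86,.9):
    f=lambda r,y,o:[.095-r*np.cos(t)+o*np.sin(t),y,.051+r*np.sin(t)+o*np.cos(t)]
    print(t,"tip top",P(f(.17,.17,.005)).round(1),"board corner top L",P(f(.18,.145,.006)).round(1),"R",P(f(.18,-.075,.006)).round(1),"knob",P(f(.215,.035,0)).round(1))
E
```

```text
13.775 [ 0.45837997 -0.02155653  0.31044073]
0.74 tip top [158.4 124.2] board corner top L [185.7 132. ] R [453.5 131.1] knob [319.4 170. ]
0.78 tip top [155.2 117.6] board corner top L [182.8 125.1] R [456.3 124.1] knob [319.3 162.6]
0.82 tip top [151.9 110.6] board corner top L [179.9 117.6] R [459.2 116.5] knob [319.2 154.4]
0.86 tip top [148.6 103. ] board corner top L [176.9 109.5] R [462.1 108.4] knob [319.2 145.5]
0.9 tip top [145.3  95. ] board corner top L [173.9 100.9] R [465.   99.8] knob [319.1 135.8]
```

View pics/w9.png

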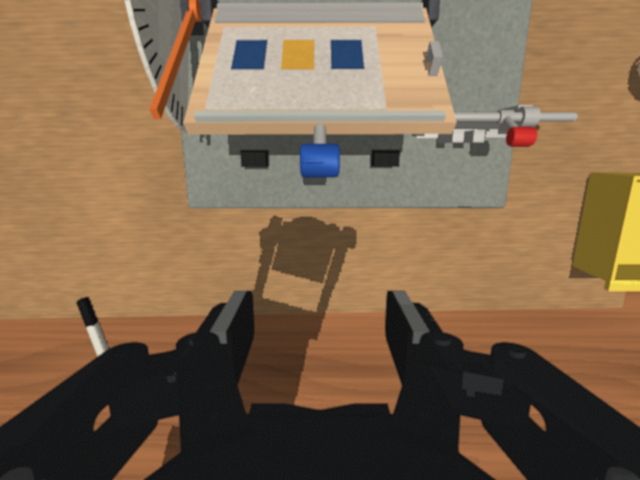

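```bash
python3 -c "
import cv2
im=cv2.imread('pics/w9.png')
cv2.imwrite('pics/w9z.png',cv2.resize(im[70:145,140:240],(800,600),interpolation=cv2.INTER_CUBIC))"
```

```text
(no output)
```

View pics/w9z.png

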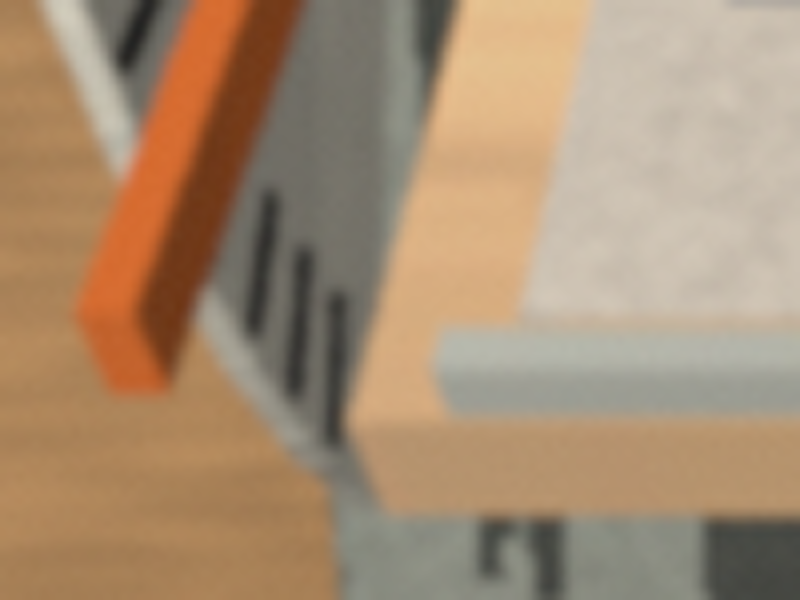

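```bash
python3 -c "
from plant import *
print(ticket.sign_off(), get_state()['time'])"
```

```text
the job is handed in; nothing more can be done
the job is handed in; nothing more can be done
```

The job is handed in at about 14 s of the 48 s allowed. The bolt is out and the board is standing close to parallel with the pointer. No verdict is reported, so these are my own checks.

- **Bolt:** I lifted the red handle to about 1.25 rad and slid the bolt about 40 mm until it met its stop (10 N side force). The pictures show the rod clear of the staple while the board was still flat.
- **Board:** I raised it by the blue knob to about 0.79 rad and let go. It stayed where it was left, and the arm is raised clear with almost no force on it.
- **Match to the pointer:** The wrist picture puts the pointer at about 0.825 rad, so the board is about 0.03 rad low. The side camera gave differences from about 0.01 to 0.05 rad depending on the method. All are inside the 0.09 limit, so I left it there rather than grip the knob again.
- **Bystanders:** In the scene picture the bins, tumbler, marker and pointer look to be in their starting places. I checked this by eye and did not measure it.

**Disagreements:**
- The real fingertips end about 27 mm short of the reported tool point. My first grip on the red knob therefore closed just above it; I allowed for this on every later grip.
- One network report was wrong: the bolt axis in the wrist picture. I replaced it with a position read from the picture.

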